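Bring the amber grip round to the pointer on the pencil-parts carousel

TASK

Turn the blue parts carousel by gently pushing the pegs on its rim with your fingertips until the amber resin grip stands at the front, in line with the brass pointer, then take your hand away with the carousel at rest. Do not pinch or force the carousel, and do not touch or lift the parts standing in its cups or disturb anything else on the table.

Things in the scene. Friction and masses are not known exactly. Their poses are not given: they have to be found in the camera images.
- stand: Fixed black foot of the carousel: a round plate 210 mm across and 12 mm thick, with a black tongue 50 mm wide that reaches 195 mm out from the centre along its -x axis (the front, roughly towards the robot) and carries the brass pointer. Origin: centre of the underside, on the carousel's turning axis. z up.
- pointer (a point): The brass pointer bar (10 mm wide with a diamond head) on the tongue of the stand; this point is on its upper face, 16 mm above the table and 165 mm out from the turning axis, just beyond the blue disc's edge.
- carousel: The turning blue disc, 270 mm across, 14 mm thick, upper face 44 mm above the table; a low steel hub (32 mm across, 6 mm tall) in the middle. It turns without end, either way, about the stand's vertical axis; friction (about 1 N at the pegs) stops it as soon as it is no longer pushed. Origin: on the axis at the disc's underside, 30 mm above the table; z up.
- peg (a point): Half-way up one of eight alike upright maple pegs, 12 mm thick and 40 mm tall (tops 84 mm above the table), that stand on the disc's rim 125 mm from the axis, 45 degrees apart. This one is at 22.5 degrees from the carousel's x axis, counter-clockwise seen from above.
- grip_mid (a point): Centre of the amber (orange) resin pencil grip: a waisted upright cylinder 19 mm thick and 46 mm tall, top 93 mm above the table, loose (3 mm play) in one of four black cups (which one varies). The cups, 33 mm across and 13 mm tall, stand 65 mm from the turning axis at 0, 90, 180 and 270 degrees from the carousel's x axis, so each lies midway between two pegs.
- tip_a_mid (a point): Centre of the first nickel cone tip, 19 mm thick and 34 mm tall, loose in another cup.
- tip_b_mid (a point): Centre of the second nickel cone tip, the same shape, loose in another cup.
- plug_mid (a point): Centre of the black rubber plug, a cylinder 19 mm thick and 30 mm tall, loose in the remaining cup.
- pot: Loose terracotta pot 98 mm across the rim and 90 mm tall with three pencils standing in it up to 140 mm; origin at the centre of its underside.
- clipboard: Fixed dark wooden board 160 mm (x) by 120 mm (y) by 12 mm with an upright steel spring clip that pinches a matte white pencil barrel upright, top 137 mm above the table; origin at the centre of the board's underside.
- hexkey: Small loose brass L-shaped hex wrench lying flat, 76 by 32 mm, 6 mm thick; origin on the table under the middle of its long leg.

How it is judged:
By the outcome, as a careful person would: the job done as asked, in the order asked, and still so for the second after the job is handed in, with the robot touching nothing.
It also fails if it takes over 45 s, if anything falls off the work surface, if the arm or the gripper's body presses on something with over 40 N, if the wrist force passes 120 N, or if a joint passes its speed limit or range.

ROBOT

A 6-joint arm with a two-finger parallel gripper is mounted at the origin on the work surface. World frame = base frame: x ahead of the robot, y to its left, z up, the work surface at z = 0. Lengths are in mm, angles in rad, forces in N, time in s.
With the tool pointing down it reaches from about 275 to 825 mm from the base axis. Payload 4.9 kg.
Tool frame: the origin (TCP) lies at the very end of the fingers, on their centre line; the grasp point (between the pads) lies 19 mm behind it; z points along the fingers, y is the direction in which the jaws open and shut (so a half turn about z gives the same grasp; the last joint's range is limited). The gripper opens to 85 mm and grips with 20 to 120 N. Pads are 22 mm wide; open, the fingers measure 114 mm over their backs; the gripper's body (76 mm by 85 mm) begins 54 mm behind the grasp point. The pads swing forward as they close: fully open they stand 13 mm farther back than shut.
Start: joints at [1.207, 0.326, -0.193, 1.052, 0, 1.437], TCP at [125.273, 535.561, 231.281] pointing down, gripper open.
Joint ranges: [-2.65, 2.65], [-0.97, 1.79], [-1.3, 1.35], [-1.93, 2.1], [-1.47, 1.37], [-3.14, 3.14]. Speed limits (rad/s): [2.57, 2.57, 3.14, 3.14, 3.14, 3.14].

INTERFACE

Orientations are given as [roll, pitch, yaw] about the fixed x, y, z axes, in that order (R = Rz(yaw) Ry(pitch) Rx(roll)).
In Python, from bench import bot, solve_ik, imaging gives the robot as it stands. Calls block until the motion is done:
- bot.move_ptp(position, orientation): joint-space move of the TCP to a pose.
- bot.movel(position, rot=None, max_speed=150, threshold=None): straight line of the TCP; rot=None keeps the orientation; max_speed is the mean speed in mm/s. With threshold (N) it stops when the force on the tool has changed by that much, and returns True; else False.
- bot.move_j(angles): joint-space move.
- bot.grip(opening, effort=None): opening from 0.0 (shut) to 1.0 (fully open); effort is the grip in N (None keeps the last); returns when the fingers have stopped.
- bot.dwell(seconds).
- solve_ik(position, orientation): joint angles nearest the present ones, or None.
- bot.get_state(): the state.
- imaging.capture(name): name is "side" or "top" or "wrist"; returns the picture (384x512x3 uint8, blue, green, red); there is no depth.
- imaging.camera_model(name): a dict with "K" (3x3 intrinsics, pixels), "position" and "rotation" of the camera in the world. Camera axes: x right, y up, looking along -z (the intrinsics and any distortion apply to the point x, -y, -z); pixel columns grow to the right and rows downward; lengths in mm; the calibration is good to about 2 mm. A picture is of the moment at which its call begins: read the wrist's pose just before it. camera_model takes no time and is no camera call; for the wrist camera it gives the pose at the moment of the call.
A pose or a line that the arm cannot do raises bot.IKError and nothing moves.
- bot.sign_off(): hands the job in, once; it reports no verdict.
The state is a dict: "t": time; "qpos": joint angles; "joint_velocities": joint speeds; "effort": joint torques, N m; "tcp_pos": TCP position; "orientation": TCP orientation; "contact_force": force on the tool from outside, world axes, zero at the start; "wrist_torque": the same for the moment, N m; "opening": opening from 0.0 (shut) to 1.0 (fully open).
Only numpy, scipy, OpenCV 4.12 (cv2) and the standard library are available. Lean on these libraries where they do the work, as an engineer would, in place of code of your own. Each camera call takes 0.05 s, during which the arm holds its last target.

## Working session

There is one attempt and no reset: what is moved stays moved. The work goes in short steps, each a Python script; the robot and the scene stay as the last script left them, time stands still between calls to the robot, and variables do not carry over. Pictures are saved under pics/ and viewed, and the job is handed in when it is done.

```bash
ls; mkdir -p pics; python3 - <<'E'
from bench import bot, imaging
import cv2
for n in ("top","side"):
    im=imaging.capture(n); cv2.imwrite(f"pics/{n}0.png",cv2.resize(im,(800,600),interpolation=cv2.INTER_CUBIC))
    m=imaging.camera_model(n); print(n,m)
print(bot.get_state())
E
```

```text
pics
top {'K': array([[459.06955168,   0.        , 259.85591342],
       [  0.        , 459.06955168, 193.26228049],
       [  0.        ,   0.        ,   1.        ]]), 'position': array([ 265.18613259,  -11.97311107, 1273.56811739]), 'rotation': array([ 2.11682012e-01,  7.01902659e-04, -1.51895600e+00])}
side {'K': array([[440.88654958,   0.        , 256.26538983],
       [  0.        , 440.88654958, 186.54641361],
       [  0.        ,   0.        ,   1.        ]]), 'position': array([ -97.43851704, -815.9148538 ,  880.90190139]), 'rotation': array([ 0.89116923, -0.00391146, -0.65219529])}
{'t': 0.1, 'qpos': array([ 1.20679093e+00,  3.26883114e-01, -1.93475552e-01,  1.05206513e+00,
        5.68761957e-07,  1.43657896e+00]), 'joint_velocities': array([-0.00100912, -0.0011442 ,  0.00094278, -0.001335  , -0.00100977,
       -0.00105705]), 'effort': array([ 1.91353742e-03, -4.44239652e+01,  2.63037264e+01,  7.92760053e-03,
       -1.83719050e-05, -1.91246464e-06]), 'tcp_pos': array([125.07652847, 535.0302234 , 230.57607399]), 'orientation': array([-3.13997990e+00, -2.18342496e-04,  2.91180445e+00]), 'contact_force': array([ 0.19901602, -0.04166661, -0.44849134]), 'wrist_torque': array([0.08575959, 0.0167747 , 0.01837965]), 'opening': 0.9962045892514323}
```

View pics/top0.png

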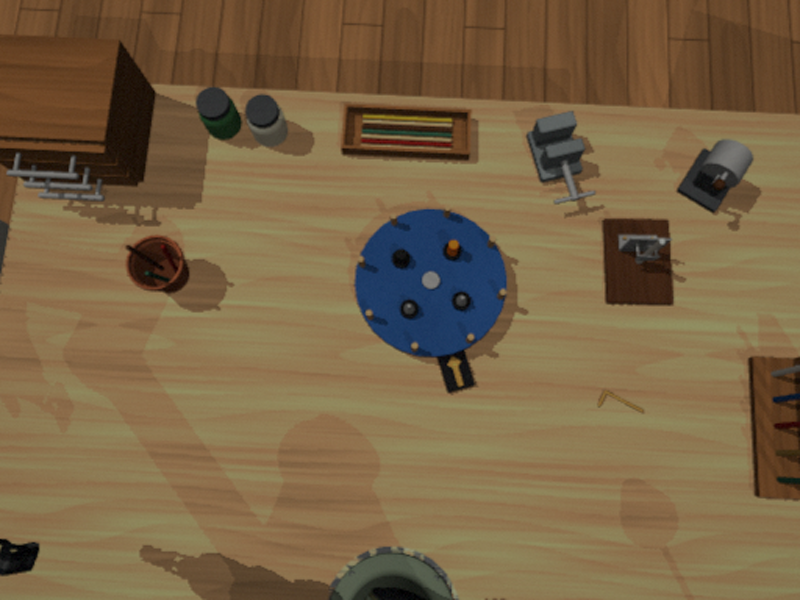

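View pics/side0.png

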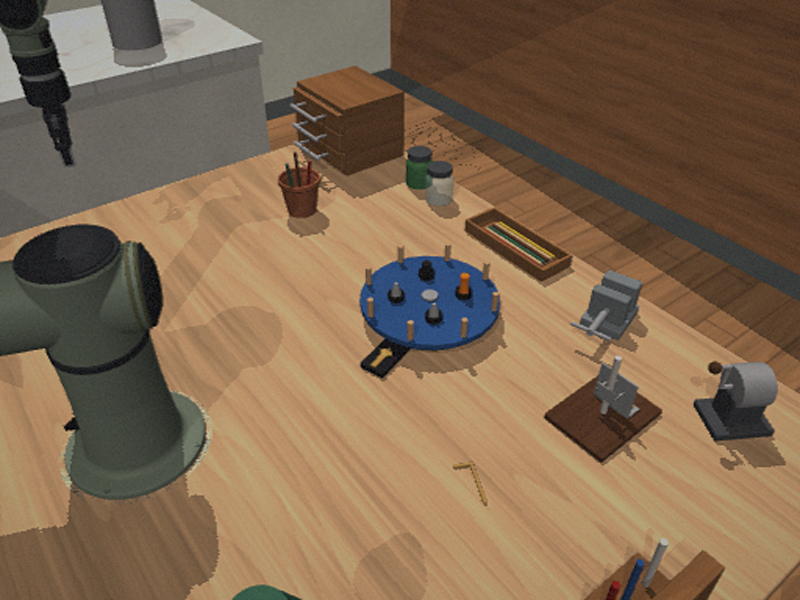

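The top view shows the carousel at about (431,281), the pointer at (457,372), and the amber grip at the back right (453,248). I'll enlarge the crop for accurate readings.

```bash
cat > h.py <<'E'
import numpy as np, cv2
from scipy.spatial.transform import Rotation as R
from bench import bot, solve_ik, imaging
def ray(name,u,v,z,m=None):
    m=m or imaging.camera_model(name); K=m["K"]
    r=R.from_euler('xyz',m["rotation"]).as_matrix()
    d=r@np.array([(u-K[0,2])/K[0,0],-(v-K[1,2])/K[1,1],-1])
    p=np.array(m["position"]); return p+d*(z-p[2])/d[2]
def proj(name,P,m=None):
    m=m or imaging.camera_model(name); K=m["K"]
    r=R.from_euler('xyz',m["rotation"]).as_matrix()
    c=r.T@(np.asarray(P,float)-m["position"])
    return K[0,0]*c[0]/-c[2]+K[0,2], K[1,1]*-c[1]/-c[2]+K[1,2]
def crop(im,x0,y0,w,h,f,fn):
    c=cv2.resize(im[y0:y0+h,x0:x0+w],None,fx=f,fy=f,interpolation=cv2.INTER_CUBIC); cv2.imwrite(fn,c)
E
python3 - <<'E'
from h import *
im=cv2.imread("pics/top0.png")
im=imaging.capture("top"); print(imaging.camera_model("top").keys())
crop(im,220,128,112,126,4.7,"pics/top1.png")
# rough
for n,u,v,z in [("hub",431,281,50),("ptr",457,372,16),("grip",454,243,93),("pot",157,250,90),("hex",620,400,5)]:
    print(n,ray("top",u/1.5625,v/1.5625,z))
E
```

```text
dict_keys(['K', 'position', 'rotation'])
hub [567.6126279  -39.33000234  50.        ]
ptr [414.02793088 -93.01421127  16.        ]
grip [625.98089988 -74.74507688  93.        ]
pot [588.12506391 433.22790299  90.        ]
hex [ 380.89010568 -381.52594325    5.        ]
```

View pics/top1.png

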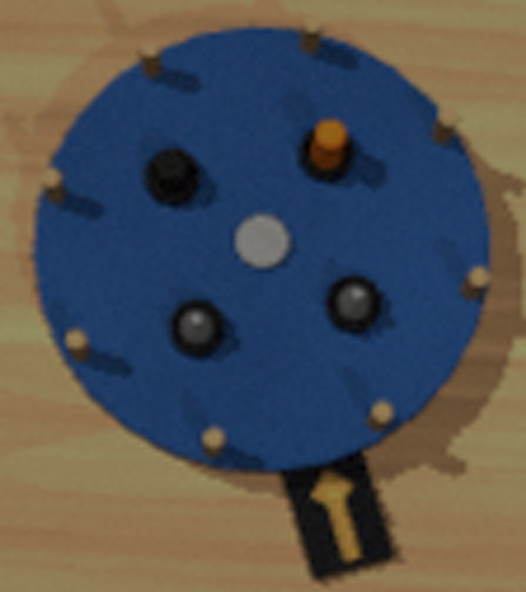

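```bash
python3 - <<'E'
from h import *
from scipy.optimize import least_squares
f=4.7
w=lambda u,v,z: ray("top",220+(u+.5)/f-.5,128+(v+.5)/f-.5,z)[:2]
pe=np.array([w(*p,84) for p in [(150,60),(311,36),(446,124),(481,276),(382,409),(213,436),(77,338),(52,180)]])
hub=w(262,240,50)
def res(x):
    a=x[2]-np.arange(8)*np.pi/4
    return (pe-np.c_[x[0]+125*np.cos(a),x[1]+125*np.sin(a)]).ravel()
s=least_squares(res,[567,-40,0.3]);c=s.x[:2]
print("fit",c,np.degrees(s.x[2])%45,"rms",np.sqrt(np.mean(s.fun**2)),"hub",hub)
ang=lambda p:np.degrees(np.arctan2(*(p-c)[::-1]))
print("peg angs",[round(ang(p)-0,1) for p in pe], [round(np.linalg.norm(p-c)) for p in pe])
for n,u,v,z in [("grip",331,133,93),("plug",172,166,70),("tipA",197,323,80),("tipB",354,297,80),("arrowhead",331,490,16),("arrowtail",350,555,16),("tongueL",318,577,12),("tongueR",393,554,12)]:
    p=w(u,v,z);print(n,p,ang(p),np.linalg.norm(p-c))
E
```

```text
fit [568.10324897 -37.98527622] 34.59422406253841 rms 2.590380277872517 hub [570.84509971 -37.84265739]
peg angs [np.float64(35.7), np.float64(-10.6), np.float64(-56.1), np.float64(-99.3), np.float64(-144.7), np.float64(169.1), np.float64(123.6), np.float64(79.2)] [121, 119, 122, 125, 122, 122, 123, 124]
grip [624.83752765 -73.37378453] -31.954217411143237 66.86647065042756
plug [607.22453643  16.5727156 ] 54.357252241653754 67.13456340505219
tipA [513.20568939  -2.69361228] 147.26449632455166 65.26288066143599
tipB [532.82325392 -90.73734895] -123.77416202023599 63.46226617905451
arrowhead [430.81379967 -85.65353335] -160.85249216072552 145.3294726738671
arrowtail [393.41282831 -98.13808706] -160.99939150207504 184.7568773363285
tongueL [380.07046659 -80.26236529] -167.3284009069212 192.72695584660278
tongueR [ 395.70200135 -123.45706753] -153.62905229562577 192.42561495264832
```

```bash
python3 - <<'E'
from h import *
im=imaging.capture("side"); crop(im,222,145,110,105,7,"pics/s1.png")
E
```

```text
(no output)
```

View pics/s1.png

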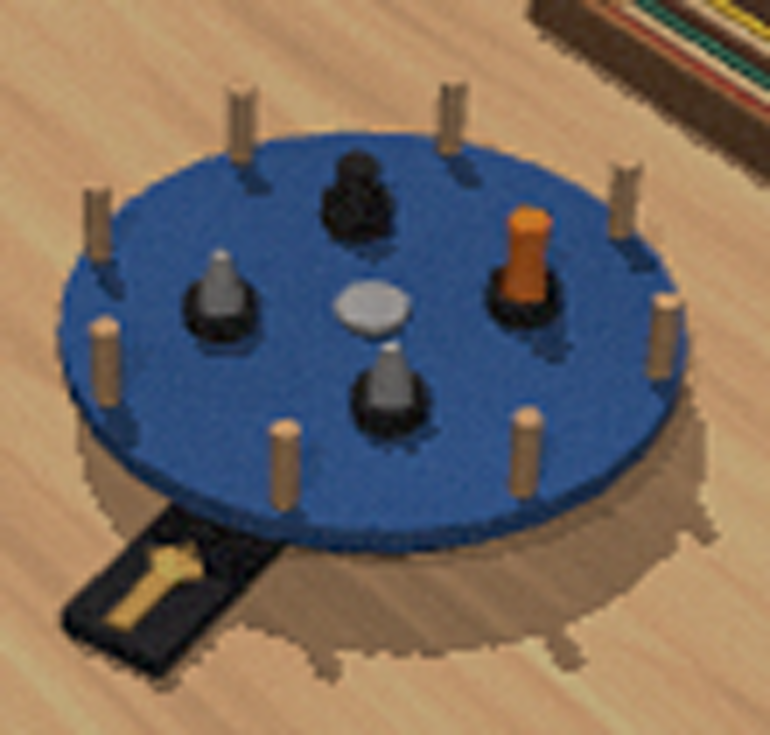

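```bash
python3 - <<'E'
from h import *
from scipy.optimize import least_squares
f=7
w=lambda u,v,z: ray("side",222+(u+.5)/f-.5,145+(v+.5)/f-.5,z)[:2]
pe=np.array([w(*p,84) for p in [(242,92),(453,88),(626,168),(666,300),(527,415),(286,428),(104,324),(97,194)]])
def res(x):
    a=x[2]-np.arange(8)*np.pi/4
    return (pe-np.c_[x[0]+x[3]*np.cos(a),x[1]+x[3]*np.sin(a)]).ravel()
s=least_squares(res,[567,-40,0.6,125]);c=s.x[:2]
print("fit",s.x,np.degrees(s.x[2])%45,"rms",np.sqrt(np.mean(s.fun**2)),"hub",w(372,303,50))
ang=lambda p:np.degrees(np.arctan2(*(p-c)[::-1]))
print([round(ang(p),1) for p in pe])
for n,u,v,z in [("grip",530,216,93),("head",178,565,16),("tail",118,618,16)]:
    p=w(u,v,z);print(n,p,ang(p),np.linalg.norm(p-c))
E
```

```text
fit [567.66882372 -41.29442218   1.38799399 122.6872498 ] 34.526197464418544 rms 1.6764949518988808 hub [569.4465389  -38.84960549]
[np.float64(79.4), np.float64(33.8), np.float64(-11.2), np.float64(-54.4), np.float64(-100.0), np.float64(-145.7), np.float64(168.0), np.float64(126.3)]
grip [624.44476407 -74.20307934] -30.097579597610224 65.62383041955538
head [428.7865408  -89.44713182] -160.87775035207034 146.99310172099035
tail [392.09725101 -99.30153056] -161.71695663027353 184.90592680127838
```

```bash
cat >> h.py <<'E'
C=np.array([569.,-39.])
def P(th,r=127,z=58):
    a=np.radians(th); return [C[0]+r*np.cos(a),C[1]+r*np.sin(a),z],[np.pi,0,a if a<np.pi else a-2*np.pi]
E
python3 - <<'E'
from h import *
for th in range(195,40,-12):
    q=solve_ik(*P(th)); print(th,None if q is None else np.round(q,2))
bot.grip(0.0,20)
bot.move_ptp(*P(192,127,170))
s=bot.get_state();print(s["t"],s["tcp_pos"],s["orientation"],s["qpos"],s["contact_force"])
im=imaging.capture("wrist"); cv2.imwrite("pics/w0.png",im)
E
```

```text
195 [-0.32  0.36 -0.67  0.54  0.   -0.58]
183 [-0.27  0.35 -0.69  0.54  0.   -0.32]
171 [-0.21  0.35 -0.69  0.54  0.   -0.05]
159 [-0.15  0.36 -0.67  0.54  0.    0.22]
147 [-0.09  0.38 -0.64  0.56  0.    0.48]
135 [-0.05  0.4  -0.59  0.57  0.    0.74]
123 [-0.01  0.44 -0.54  0.6   0.    0.98]
111 [ 0.01  0.47 -0.47  0.63  0.    1.22]
99 [ 0.02  0.51 -0.4   0.66  0.    1.44]
87 [ 0.02  0.55 -0.32  0.69  0.    1.65]
75 [ 0.02  0.59 -0.25  0.73  0.    1.85]
63 [ 0.    0.63 -0.18  0.76  0.    2.04]
51 [-0.02  0.66 -0.12  0.79  0.    2.23]
3.3917 [444.9626321  -64.90689915 170.08254241] [ 3.14151669e+00  2.48486727e-04 -2.93122265e+00] [-3.09393139e-01  1.98326073e-01 -5.36147084e-01  8.36145227e-01
  1.89347648e-04 -5.19763136e-01] [-0.0787259   0.21074631 -0.15509675]
```

View pics/w0.png

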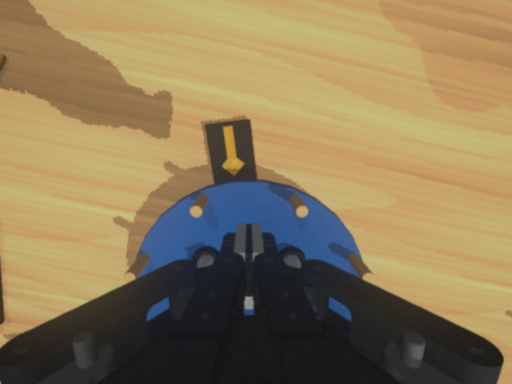

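The wrist view shows the closed fingers over the rim between two front pegs (195,212) and (302,212), with the pointer at (232,160). Next I descend under a force guard and check from the side.

```bash
python3 - <<'E'
from h import *
print(bot.movel(P(192,127,64)[0],max_speed=80,threshold=4))
s=bot.get_state();print(s["t"],s["tcp_pos"],s["contact_force"])
im=imaging.capture("side"); crop(im,202,95,130,150,5,"pics/s2.png")
E
```

```text
False
4.9167 [445.18206727 -65.5270074   64.41318254] [ 0.82736318 -0.82936386  0.88114019]
```

View pics/s2.png

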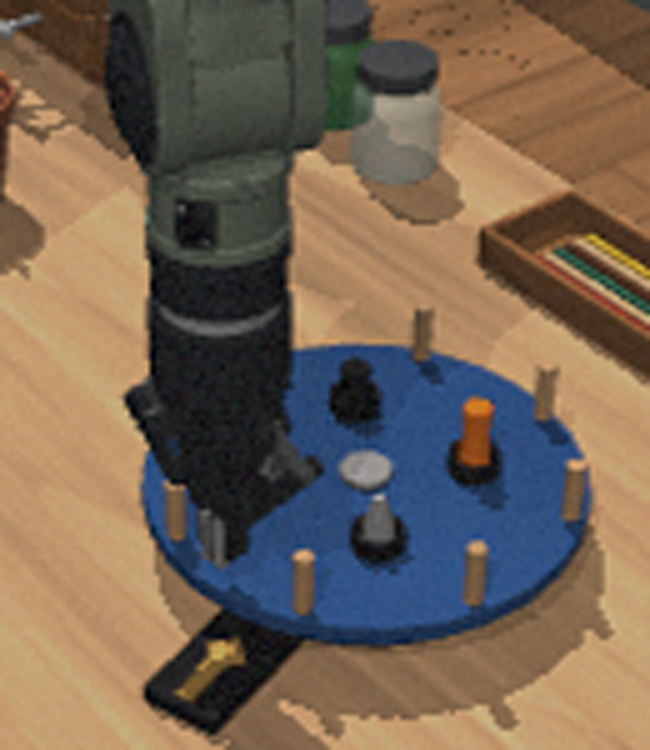

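```bash
python3 - <<'E'
from h import *
for th in range(184,167,-8):
    p,o=P(th,127,64); bot.movel(p,o,max_speed=40)
    s=bot.get_state();print(th,round(s["t"],2),np.round(s["tcp_pos"],1),np.round(s["contact_force"],2))
im=imaging.capture("side"); crop(im,202,95,130,150,5,"pics/s3.png")
E
```

```text
184 5.56 [442.6 -48.   64.2] [0.43 0.24 0.18]
176 6.15 [442.4 -30.3  64. ] [ 0.02 -0.05  0.58]
168 6.74 [444.8 -12.7  64. ] [0.68 0.58 0.54]
```

View pics/s3.png

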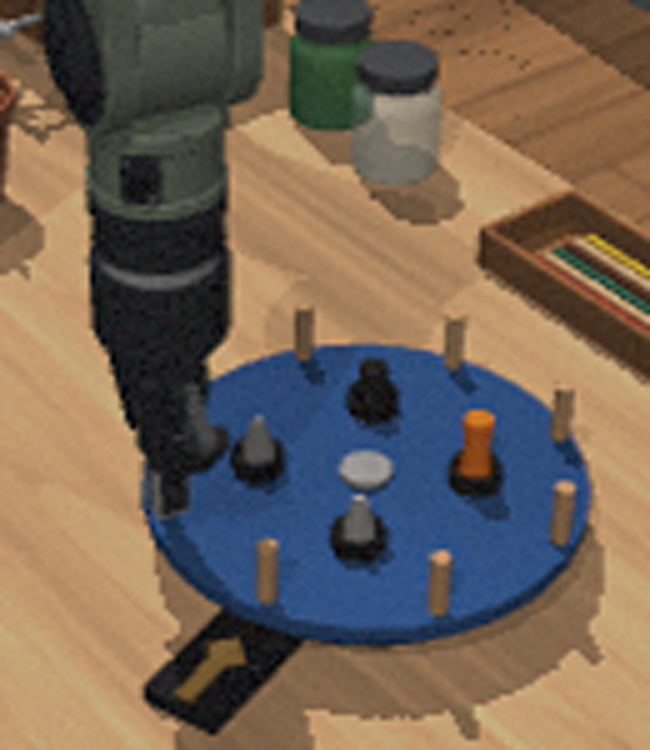

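The carousel is turning clockwise cleanly: the grip has moved toward the viewer and contact forces are under 1 N. I'll keep pushing along the arc.

```bash
python3 - <<'E'
from h import *
for th in range(160,59,-10):
    p,o=P(th,127,64); bot.movel(p,o,max_speed=45)
    s=bot.get_state();F=np.linalg.norm(s["contact_force"])
    print(th,round(s["t"],2),np.round(s["contact_force"],1))
    if F>6: print("ABORT");break
im=imaging.capture("side"); crop(im,202,95,130,150,5,"pics/s4.png")
im=imaging.capture("top"); crop(im,220,128,112,126,4.7,"pics/t4.png")
E
```

```text
160 7.33 [ 0.8 -0.8 -0. ]
150 7.97 [ 0.6 -1.1 -0.5]
140 8.62 [-0.1  0.4 -0.2]
130 9.26 [0.1 1.  0.7]
120 9.9 [-0.5  0.6 -0.3]
110 10.54 [ 0.  -1.2  0.6]
100 11.18 [-0.3 -0.3 -0.7]
90 11.82 [-0.4 -0.2  0.4]
80 12.47 [-0.5  0.4 -0.2]
70 13.11 [ 0.1 -0.4 -0.5]
60 13.75 [ 0.6 -0.8 -0.5]
```

View pics/s4.png

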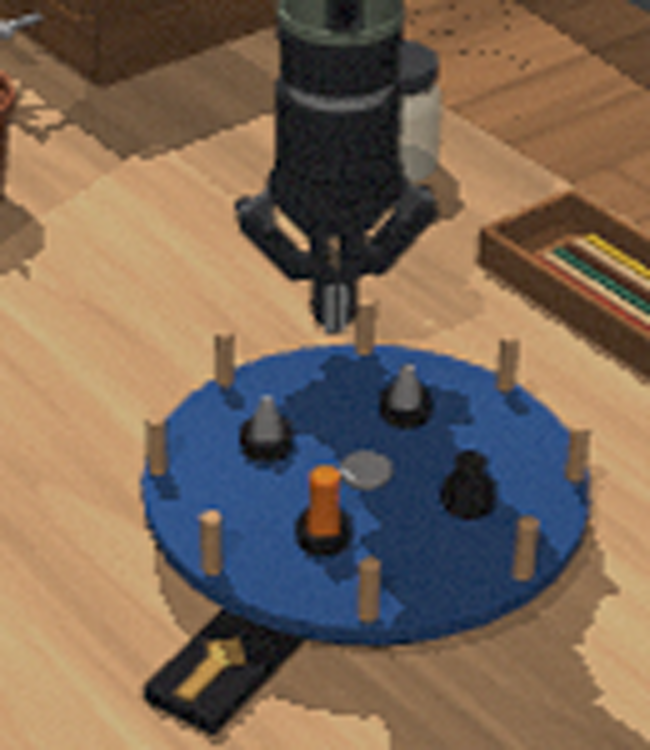

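View pics/t4.png

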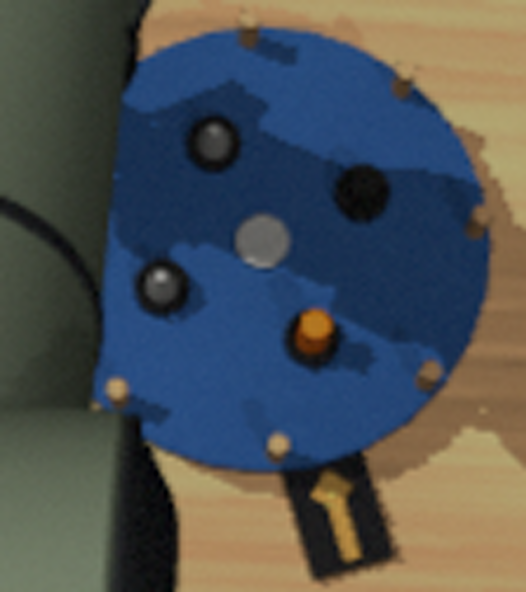

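```bash
cat >> h.py <<'E'
from scipy.optimize import least_squares
def fit(pts,ks,cam="top",x0=220,y0=128,f=4.7):
    pe=np.array([ray(cam,x0+(u+.5)/f-.5,y0+(v+.5)/f-.5,84)[:2] for u,v in pts])
    ks=np.array(ks)
    def res(x):
        a=x[0]-ks*np.pi/4
        return (pe-np.c_[568.1+122.3*np.cos(a),-38+122.3*np.sin(a)]).ravel()
    b=min((least_squares(res,[t]) for t in np.linspace(0,6,9)),key=lambda s:s.cost)
    return np.degrees(b.x[0])%360, np.sqrt(np.mean(b.fun**2))
E
python3 - <<'E'
from h import *
print(fit([(150,60),(311,36),(446,124),(481,276),(382,409),(213,436),(77,338),(52,180)],range(8)))
print(fit([(249,32),(403,84),(480,214),(431,368),(278,443),(116,386)],range(6)))
p=ray("top",220+316.5/4.7-.5,128+324/4.7-.5,93)[:2]-np.array([568.1,-38]);print(np.degrees(np.arctan2(p[1],p[0])))
print(bot.get_state()["tcp_pos"])
E
```

```text
(np.float64(34.5942304982873), np.float64(1.7475079184013627))
(np.float64(6.324221209458488), np.float64(2.089384134142042))
-150.1710331395802
[632.29425894  71.14454013  64.07308012]
```

The top view puts the grip's cup at about -151°, 9.8° short of the pointer at -161°. I'll push the rest, back off, lift, and check.

```bash
python3 - <<'E'
from h import *
for th in (55,50.4):
    p,o=P(th,127,64); bot.movel(p,o,max_speed=30)
    print(np.round(bot.get_state()["contact_force"],1))
p,o=P(58,127,64); bot.movel(p,o,max_speed=30)
p,o=P(58,127,160); bot.movel(p,o,max_speed=120)
p,o=P(110,175,230); bot.move_ptp(p,o)
print(bot.get_state()["t"])
im=imaging.capture("side"); crop(im,202,95,130,150,5,"pics/s5.png")
im=imaging.capture("top"); crop(im,220,128,112,126,4.7,"pics/t5.png")
E
```

```text
[-0.4 -0.8 -0.4]
[-1.  -0.1 -0.2]
17.3
```

View pics/s5.png

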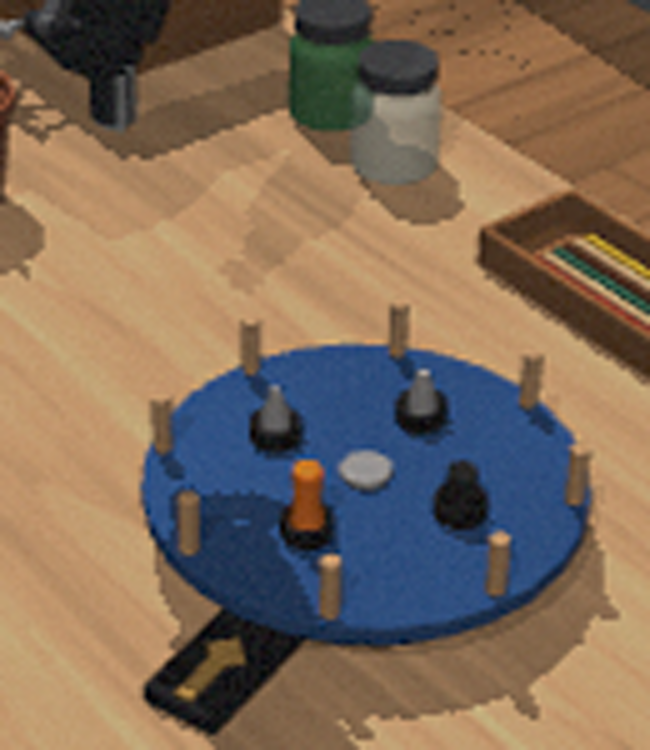

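View pics/t5.png

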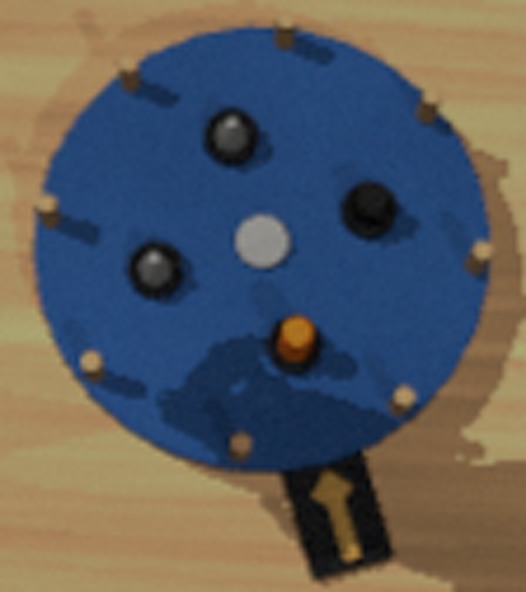

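```bash
python3 - <<'E'
from h import *
a=fit([(285,31),(428,107),(483,249),(404,395),(241,441),(91,360),(47,207),(129,75)],range(8));print(a,a[0]-45*4+22.5)
b=fit([(399,310),(530,358),(580,452),(499,538),(330,560),(188,496),(161,402),(250,324)],range(8),"side",202,95,5);print(b)
q=lambda u,v,z:ray("side",202+(u+.5)/5-.5,95+(v+.5)/5-.5,z)[:2]
print(q(366,467,50),q(307,468,93),q(227,648,16),q(186,692,16))
print(bot.get_state()["t"])
E
```

```text
(np.float64(356.749946032868), np.float64(1.8109181972686275)) 199.24994603286802
(np.float64(41.41457745680634), np.float64(3.085680618485024))
[569.22268048 -39.52843218] [507.50464515 -60.25281903] [431.39836582 -85.90862752] [ 392.59133702 -100.37242014]
17.4
```

```bash
python3 - <<'E'
from h import *
bot.dwell(0.3); s=bot.get_state(); print(s["t"],s["contact_force"],np.abs(s["joint_velocities"]).max()); bot.sign_off()
E
```

```text
17.7 [0.49148421 0.70226613 0.36982812] 0.006283779494112703
the job is handed in; nothing more can be done
```

The amber grip now stands at the front in line with the brass pointer, and the job is handed in. I pushed one rim peg about 128° clockwise with the closed fingertips, backed off, lifted the hand away, and signed off at 17.7 s. Force-sensor readings along the way stayed under about 2 N.

**Alignment:** after the release the grip's cup measured -160.8° in the top camera and -161.1° in the side camera. The pointer is at about -161°, with 0.5° of scatter between readings, so they agree within the measuring error.

**Other checks:** in the last pictures all four parts were upright in their cups. The arm was clear of the carousel and still. I did not take a before-and-after check of the pot, clipboard or hex wrench, but the arm's path stayed well away from them.

**Disagreement:** pegs measured about 122–123 mm from the axis instead of 125 mm, and centre estimates differed by up to 3 mm in each axis. That is slightly more than the stated 2 mm calibration, but it has little effect on the angles.

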